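# Hook the last sample pot out of a centrifuge rotor

## Task

One sample pot is still down in a slanted bore of the centrifuge rotor: take the extraction hook from its stand, feel for the pot's wire bail without forcing the hook against pot or rotor, and draw the pot out on the hook. Carry it hanging to the steel drip tray and lower it gently until it stands upright there beside the other pot, then put the hook back in its hole in the stand. Never touch the pot with the gripper, and leave the other things as they stand.

Things in the scene. Friction and masses are not known exactly. Their poses are not given: they have to be found in the camera images.
- rotor: Fixed-angle centrifuge rotor, grey aluminium blunt cone, fixed on the bench: 262 mm across at the foot, 152 mm at the rim, 127 mm high. Origin: centre of underside, z up. Its top is a bowl of six sloping faces round a bolt head (top 109 mm up), a round bore in each, 60 degrees apart. The pot's bore lies at the rotor's +x, which points away from the robot base within 35 degrees; the others are empty.
- bore_mouth (a point): Centre of the mouth of the pot's bore: 50 mm from the rotor's axis along its +x, 112 mm above the bench. The bore is 44 mm wide, 105 mm deep along its axis, flat-bottomed, square to its sloping face. The axis leans 30 degrees, mouth towards the hub: from here it runs down along (sin 30, 0, -cos 30) in the rotor's frame. Its neighbours are alike.
- pot: Sample pot in the bore: white, screw-capped, 40 mm across, 40 mm high, flat lid, 0.09 to 0.18 kg, with a swinging bail of 3.5 mm steel wire over the lid. Origin: centre of underside, z along its axis out through the lid, y level, x to the outer, upper side of the bore. It stands on the bore's floor against the hub side, so 2 mm off the bore's axis, lid 65 mm below the mouth.
- pot_lid (a point): Centre of the pot's flat lid, 40 mm above its underside. The bail hinges 3 mm above it about the pot's y axis; 28 mm wide at the hinge, it narrows to a straight crown 14 mm long, centre 26 mm from the hinge. It stays as put (moves at 0.2 N) between stops at 28 degrees to either side. At first the crown leans up to 26 degrees to the pot's +x or -x: not reported, so feel for it.
- pot2: A second pot of the same kind already standing in the drip tray; leave it standing.
- hook: Extraction hook, 184 mm long, 0.11 kg, upright in the stand at first, its J pointing to the stand's -x. Origin: foot of the shank, z up along it to the handle. The 4 mm steel shank turns at the foot in a half circle towards the hook's -x into a J, 8 mm wide inside: its point is 12 mm from the shank (centres) and rises to 15 mm above the origin; the inside of the bend is 4 mm above it.
- hook_handle (a point): Middle of the hook's flat-sided black handle, 145 mm above the hook's origin on the line of the shank. The handle is 28 mm along the hook's x, 18 mm along its y (grip across this) and 78 mm long (106 to 184 mm above the origin). Below it is a round black guard, 52 mm across, 100 to 106 mm above the origin.
- stand: White plastic stand fixed on the bench: base 160 by 110 mm, two side panels, top plate 150 (x) by 90 mm (y), its upper face 112 mm above the bench. Origin: centre of underside, z up. Holes in the plate: the hook's at x = -34 mm, the rotor key's at x = +40 mm.
- stand_hole (a point): Centre of the hook's hole, 31 mm across, in the upper face of the stand's plate. The hook stands in it resting on its guard, its origin 100 mm below this face and its shank 6 mm to the stand's +x of this centre, so that the J is in the middle of the hole.
- key: Rotor key with a black cross bar, standing in the other hole of the stand, its top 149 mm above its foot (161 mm above the bench); leave it.
- tray: Shallow steel drip tray fixed on the bench, 200 (x) by 150 (y) by 24 mm, walls and floor 4 mm thick. Origin: centre of underside, z up. pot2 stands in its +x half, the -x half is free.
- wash_bottle: White wash bottle, 72 mm in diameter, 178 mm high, to the right beyond the work; leave it.
- beaker: Glass beaker, 76 mm in diameter, 95 mm high, to the left beyond the work; leave it.
Not all that is in view belongs to the job. Of the things that look like the tray, take the one that is farthest to the robot's right at the start.

How it is judged:
On the way, in this order (a step that is already met when the one before it is completed fails the run):
1. the pot hangs on the hook, drawn wholly out of the bore (its underside more than 115 mm above the rotor's underside) (z of pot in the frame of rotor above 0.115 m and contact force between hook and pot above 0.3 N), for 0.2 s.
2. the pot has been lowered, still on the hook (hook's foot within 85 mm of the pot's underside), and stands upright on the floor of the tray (x of pot in the frame of tray between -0.078 and 0.078 m and y of pot in the frame of tray between -0.053 and 0.053 m and z of pot in the frame of tray below 0.008 m and angle between pot's own z axis and vertical below 0.12 rad and distance between hook and pot below 0.085 m and linear speed of pot below 0.05 m/s), for 0.1 s.
At the end, for the whole second after the job is handed in: The pot stands upright (within 7 degrees) and still on the tray's floor, its centre at least 18 mm inside the walls; the hook stands upright (within 6 degrees) in its hole in the stand, its guard down on the plate (within 6 mm), and is still (x of pot in the frame of tray between -0.078 and 0.078 m and y of pot in the frame of tray between -0.053 and 0.053 m and z of pot in the frame of tray below 0.008 m and angle between pot's own z axis and vertical below 0.12 rad and linear speed of each of pot, hook below 0.02 m/s and horizontal distance between hook and stand_hole below 0.014 m and angle between hook's own z axis and vertical below 0.1 rad and z of hook in the frame of stand below 0.018 m and contact force between hook and pot below 0.05 N); the robot touches nothing.
It fails at once if the gripper or arm touches the pot (contact force between any of the fingers, the arm and pot above 0.3 N).
It fails at once if the hook wrenches or presses the pot with more than 30 N (contact force between hook and pot above 30 N).
It fails at once if the hook presses or knocks on the rotor with more than 30 N (contact force between hook and rotor above 30 N).
It fails at once if the other pot is tipped or shifted by more than 20 mm (angle between pot2's own z axis and vertical above 0.35 rad or distance of pot2 from where it was at the start of the episode above 0.02 m).
It fails at once if the rotor key, wash bottle or beaker is shifted by more than 30 mm (distance of any of key, wash_bottle, beaker from where it was at the start of the episode above 0.03 m).
It also fails if it takes over 70 s, if anything falls off the work surface, if the arm or the gripper's body presses on something with over 40 N, if the wrist force passes 120 N, or if a joint passes its speed limit or range.

## Robot

A 6-joint arm with a two-finger parallel gripper is mounted at the origin on the work surface. World frame = base frame: x ahead of the robot, y to its left, z up, the work surface at z = 0. Lengths are in m, angles in rad, forces in N, time in s.
With the tool pointing down it reaches from about 0.25 to 0.775 m from the base axis. Payload 4 kg.
Tool frame: the origin (TCP) lies midway between the tips of the shut fingers; the grasp point (between the pads) lies 19 mm behind it (bot.tcp_to_grasp is the distance from the TCP to the grasp point, in m); z points along the fingers, y is the direction in which the jaws open and shut (so a half turn about z gives the same grasp; the last joint's range is limited). The gripper opens to 85 mm and grips with 20 to 120 N. Pads are 22 mm wide; open, the fingers measure 114 mm over their backs; the gripper's body (76 mm by 85 mm) begins 54 mm behind the grasp point. The pads swing forward as they close: fully open they stand 13 mm farther back than shut.
Start: joints at [-1.387, 0.087, 1.371, -0, 1.684, -0.103], TCP at [0.156, -0.528, 0.231] pointing down, gripper open.
Joint ranges: [-3.1, 3.1], [-0.76, 2.03], [0.27, 2.55], [-1.08, 4.22], [0.17, 2.65], [-2.57, 2.57]. Speed limits (rad/s): [2.79, 2.79, 3.14, 3.14, 3.14, 3.14].

## Interface

Orientations are given as a unit quaternion [x, y, z, w].
In Python, from workcell import bot gives the robot as it stands.
- The arm moves only by the tool arm_command, never from a script. Its argument "rows" is text: rows parted by semicolons, each of 4 numbers parted by spaces: the shift along the tool's x, y, z in cm, then the turn about the tool's z in rad. A call has exactly 8 rows; each row shifts and turns the commanded pose from where the row before left it, along the tool's axes as they then stand; what a row does not reach is not made up. A row lasts 1/12 s, in which the tool goes at most 41.7 mm and 7.16 degrees, less where a joint would pass 70% of its speed; a pose out of reach is approached as far as the arm can. A call with a gripper value outside its range is refused whole. "grip" is the finger opening in cm, from 0 to 8.54, set as the call begins (left out, the last holds). The fingers move at their own pace and stop on an object; "force" is the grip in N (left out, the last holds). Time passes only in rows, so rows that do not move let the fingers close, or fill a call up. It gives the time, the measured TCP pose, the force and the opening at its end, in the units of the state.
- bot.observe(): the state, without advancing time (a new reading comes with each control period).
- bot.capture(name): name is "side" or "top"; returns (picture, depth): 480x640x3 uint8, red, green, blue; 480x640 float32, m along the optical axis (not along the pixel's ray), 0 where there is no reading.
- bot.camera_model(name): a dict with "fx", "fy", "cx", "cy" (pixels), "origin" and "attitude" of the camera in the world. Camera axes: x right, y down, z forward; pixel columns grow to the right and rows downward; lengths in m; the calibration is good to about 2 mm. A picture is of the moment at which its call begins. camera_model takes no time and is no camera call.
- bot.finish_job(): hands the job in, once; it reports no verdict.
The state is a dict: "clock": time; "joint_pos": joint angles; "qvel": joint speeds; "joint_torque": joint torques, N m; "tcp_pos": TCP position; "tcp_rot": TCP orientation; "force": force on the tool from outside, world axes, zero at the start; "wrist_torque": the same for the moment, N m; "width": finger opening in m.
Only numpy, scipy, OpenCV 4.12 (cv2) and the standard library are available. Lean on these libraries where they do the work, as an engineer would, in place of code of your own. Each camera call takes 0.05 s, during which the arm holds its last target. There are 200 camera calls.

## Working session

There is one attempt and no reset: what is moved stays moved. The work goes in short steps, Python scripts to look and compute and a tool call to move; the robot and the scene stay as the last step left them, time stands still between calls to the robot, and variables do not carry over. Pictures are saved under pics/ and viewed, about 8 in all and at most 12, crops included, and the job is handed in when it is done.

Besides the shell and the picture viewer there is one more tool, called after "Emit:" as a command line: name --argument value ..., lists and objects as JSON in quotes. arm_command: Moves the arm, as the interface text tells. Its arguments: {"type":"object","properties":{"rows":{"type":"string"},"grip":{"type":"number"},"force":{"type":"number"}},"required":["rows"]}

```bash
ls; mkdir -p pics
cat > h.py <<'E'
import numpy as np, cv2
from scipy.spatial.transform import Rotation as R
from workcell import bot
def cam(n):
    m=bot.camera_model(n); a=np.array(m["attitude"],float)
    Rm=R.from_quat(a).as_matrix() if a.size==4 else a.reshape(3,3)
    return m,Rm,np.array(m["origin"])
def ray(n,u,v):
    m,Rm,o=cam(n); d=Rm@np.array([(u-m["cx"])/m["fx"],(v-m["cy"])/m["fy"],1.]); return o,d
def onz(n,u,v,z):
    o,d=ray(n,u,v); return o+d*(z-o[2])/d[2]
def cloud(n,D):
    m,Rm,o=cam(n); v,u=np.mgrid[:480,:640]
    P=np.stack([(u-m["cx"])/m["fx"]*D,(v-m["cy"])/m["fy"]*D,D],-1)
    return P@Rm.T+o
def pix(n,p):
    m,Rm,o=cam(n); q=Rm.T@(np.array(p)-o); return np.array([m["fx"]*q[0]/q[2]+m["cx"],m["fy"]*q[1]/q[2]+m["cy"]])
E
python3 - <<'E'
from h import *
for n in("top","side"):
    p,d=bot.capture(n); np.savez(n,p=p,d=d); cv2.imwrite(f"pics/{n}0.png",p[...,::-1]); print(n,bot.camera_model(n))
print(bot.observe())
E
```

```text
pics
top {'fx': 449.5221214893475, 'fy': 449.5221214893475, 'cx': 316.6858479749536, 'cy': 235.31690913161526, 'origin': array([0.32536801, 0.07414041, 1.11658788]), 'attitude': array([ 0.71005475, -0.70007848,  0.06136986, -0.0441147 ])}
side {'fx': 549.801885452747, 'fy': 549.801885452747, 'cx': 316.08369106976517, 'cy': 239.9639733810172, 'origin': array([-0.26120613,  0.7699968 ,  1.04167148]), 'attitude': array([-0.35674678,  0.84067124, -0.37727178,  0.15384928])}
{'clock': 0.1, 'joint_pos': array([-1.38712921e+00,  8.79173199e-02,  1.37212907e+00,  1.13328659e-05,
        1.68355594e+00, -1.03096692e-01]), 'qvel': array([-0.00019199, -0.0015237 , -0.00128639, -0.00074568,  0.00023163,
        0.000204  ]), 'joint_torque': array([ 3.11888150e-03, -3.53010106e+01, -3.14220464e+01, -7.02005400e-05,
        7.87245284e-03,  1.76326154e-06]), 'tcp_pos': array([ 0.1554877 , -0.52710696,  0.23022318]), 'tcp_rot': array([ 9.89737823e-01,  1.42891678e-01, -3.48427178e-05, -1.00425130e-03]), 'force': array([-0.63421739,  0.2440979 ,  1.23008111]), 'wrist_torque': array([-0.02329874,  0.01663076, -0.01891701]), 'width': 0.08558123702756096}
```

View pics/top0.png

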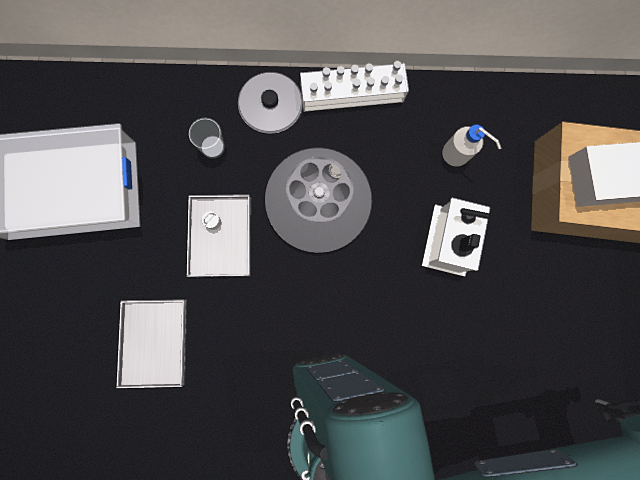

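View pics/side0.png

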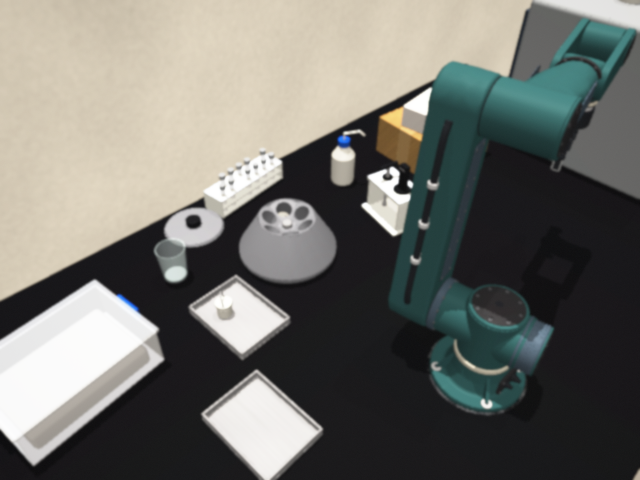

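The top view shows the possible trays: (218,236), which has pot2 at (211,220), and (152,343), which is empty and further to the robot's left. I choose (218,236), as it is farthest right. The white box at (70,180) isn't a tray. The hook's black handle could be (465,243), with the key's cross bar at (470,210). The pot's bore is at about (335,170). Next is one close crop plus measurements.

Run:
```python
from h import *
z=np.load("top.npz");p,d=z["p"],z["d"];C=cloud("top",d)
a=cv2.resize(p[140:260,260:380],None,fx=4.9,fy=4.9,interpolation=cv2.INTER_CUBIC)
b=cv2.resize(p[190:280,415:500],None,fx=2.4,fy=2.4,interpolation=cv2.INTER_CUBIC)
im=np.zeros((588,800,3),np.uint8);im[:,:588]=a;im[:b.shape[0],588:588+b.shape[1]]=b
t=cv2.resize(p[190:280,180:256],None,fx=2.4,fy=2.4);im[300:300+t.shape[0],588:588+t.shape[1]]=t
cv2.imwrite("pics/crop.png",im[...,::-1])
def show(n,x):print(n,np.round(x,4))
# rotor: points in neighbourhood
c=onz("top",318,195,0.05)[:2]
m=(np.hypot(C[...,0]-c[0],C[...,1]-c[1])<.16)&(C[...,2]>.006)&(d>0)
P=C[m]
def circ(Q):
    A=np.c_[2*Q[:,:2],np.ones(len(Q))];s=np.linalg.lstsq(A,(Q[:,:2]**2).sum(1),rcond=None)[0];return s[:2],np.sqrt(s[2]+s[0]**2+s[1]**2)
for h in(.02,.04,.06,.08,.1,.12):
    Q=P[abs(P[:,2]-h)<.004]; Q=Q[np.hypot(*(Q[:,:2]-c).T)>.07]
    if len(Q)>20: cc,r=circ(Q);print("rotor",h,len(Q),np.round(cc,4),round(r,4))
# stand
c2=onz("top",462,238,.112)[:2]
m=(np.hypot(C[...,0]-c2[0],C[...,1]-c2[1])<.1)&(abs(C[...,2]-.112)<.006)
Q=C[m];r=cv2.minAreaRect(Q[:,:2].astype(np.float32));show("plate rect",np.r_[r[0],r[1],r[2]]);show("z",np.median(Q[:,2]))
for zz,n in((.184+.012,"handletop"),(.161,"keytop")):
    m=(np.hypot(C[...,0]-c2[0],C[...,1]-c2[1])<.1)&(abs(C[...,2]-zz)<.008);Q=C[m]
    if len(Q)>3:r=cv2.minAreaRect(Q[:,:2].astype(np.float32));show(n,np.r_[r[0],r[1],r[2],len(Q),np.median(Q[:,2])])
# tray
c3=onz("top",218,236,.02)[:2]
m=(abs(C[...,0]-c3[0])<.13)&(abs(C[...,1]-c3[1])<.12)&(p.min(2)>90)&(C[...,2]<.035)
Q=C[m];r=cv2.minAreaRect(Q[:,:2].astype(np.float32));show("tray",np.r_[r[0],r[1],r[2]])
m=(abs(C[...,0]-c3[0])<.13)&(abs(C[...,1]-c3[1])<.12)&(C[...,2]>.035);Q=C[m];show("pot2",np.r_[Q.mean(0),Q.min(0),Q.max(0)])
```

```text
rotor 0.02 62 [0.5584 0.0469] 0.1112
rotor 0.04 500 [0.5787 0.0474] 0.1242
rotor 0.06 501 [0.5765 0.0478] 0.1113
rotor 0.08 436 [0.5801 0.0471] 0.1024
rotor 0.1 407 [0.5805 0.0469] 0.0911
rotor 0.12 645 [0.5816 0.0469] 0.0765
plate rect [ 0.4863 -0.2857  0.092   0.1506 76.6803]
z 0.1117
handletop [ 4.58800e-01 -2.79400e-01  2.02000e-02  2.81000e-02  7.76472e+01
  1.25000e+02  1.94600e-01]
keytop [ 4.96600e-01 -2.77900e-01  6.17000e-02  9.37000e-02  5.97071e+01
  2.19000e+02  1.59200e-01]
tray [0.4973 0.2664 0.2195 0.1995 3.2311]
pot2 [0.528  0.289  0.0462 0.5023 0.1707 0.0355 0.6066 0.3268 0.0772]
```

View pics/crop.png

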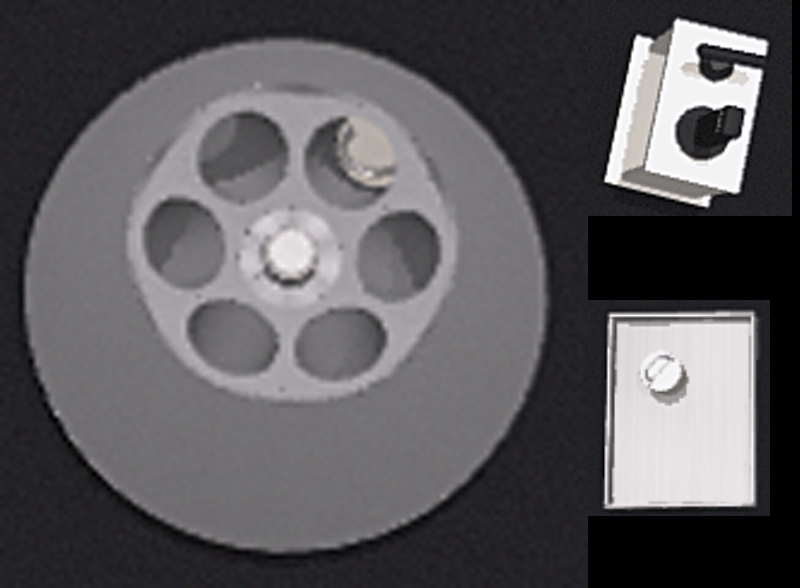

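Top crop: the pot's white lid shows in the upper-right bore (350,163 in the crop), and the hub is at (290,250). The hook handle with its round guard is the lower black item in the stand inset. The key's cross bar is the upper one. The handle-top fit matches the stand geometry (28 mm from the plate centre). Next I need the rotor yaw and a zoom on the bail.

Run:
```python
from h import *
z=np.load("top.npz");p,d=z["p"],z["d"];C=cloud("top",d)
B=np.array([(350,163),(399,255),(341,343),(233,338),(184,244),(243,157)])/4.9+[260,140]
W=np.array([onz("top",u,v,.112)[:2] for u,v in B]); c=W.mean(0)
a=np.unwrap(np.arctan2(*(W-c).T[::-1])); print("c",c.round(4),"r",np.hypot(*(W-c).T).round(4),"yaw",np.degrees(a+np.arange(6)*np.pi/3).round(1))
y=np.mean(a+np.arange(6)*np.pi/3); print("yaw",np.degrees(y))
# tray edges: robust from mask by colour on z=.024
q=p[185:285,180:260]; m=(q.min(2)>120).astype(np.uint8); m=cv2.morphologyEx(m,cv2.MORPH_CLOSE,np.ones((5,5)))
cn=max(cv2.findContours(m,0,2)[0],key=cv2.contourArea); r=cv2.boxPoints(cv2.minAreaRect(cn))+[180,185]
P=np.array([onz("top",u,v,.024)[:2] for u,v in r]); print("tray corners",P.round(4).tolist(),"c",P.mean(0).round(4),np.hypot(*np.diff(P,axis=0).T).round(3))
m=(np.hypot(C[...,0]-.527,C[...,1]-.29)<.05)&(abs(C[...,2]-.044)<.004);print("pot2 lid",C[m].mean(0).round(4),m.sum())
rc=np.array([.581,.047]); S=8
im=cv2.resize(p[155:190,310:360],None,fx=S*1.6,fy=S*1.6,interpolation=cv2.INTER_CUBIC)
ux=np.array([np.cos(y),np.sin(y)]);uy=np.array([-ux[1],ux[0]])
def w(x,yy,zz): return np.r_[rc+ux*x*1e-3+uy*yy*1e-3,zz*1e-3]
im2=im.copy()
for th,col in((-26,(255,0,0)),(0,(0,255,0)),(26,(0,128,255))):
    t=np.radians(th);n=np.array([-.5,.866]);x=np.array([.866,.5]);h=np.array([79.3,57.3]);k=h+26*(np.cos(t)*n+np.sin(t)*x)
    pts=[(h,-14),(k,-7),(k,7),(h,14)]
    uv=np.array([(pix("top",w(q[0],yy,q[1]))-[310,155]+.5)*S*1.6 for q,yy in pts],int)
    cv2.polylines(im2,[uv],False,col,1)
m=np.vstack([im,im2])[:, :]; m=cv2.resize(m,None,fx=.66,fy=.66)
cv2.imwrite("pics/bail.png",m[...,::-1]);print(m.shape)
```

```text
c [0.5798 0.0452] r [0.0503 0.0504 0.05   0.0505 0.0505 0.0502] yaw [-32.5 -31.9 -32.  -32.2 -32.  -32.1]
yaw -32.11191440217398
tray corners [[0.5856, 0.3705], [0.5885, 0.2177], [0.3879, 0.2108], [0.3859, 0.3596]] c [0.487  0.2896] [0.153 0.201 0.149]
pot2 lid [0.5207 0.3058 0.0442] 178
(591, 422, 3)
```

View pics/bail.png

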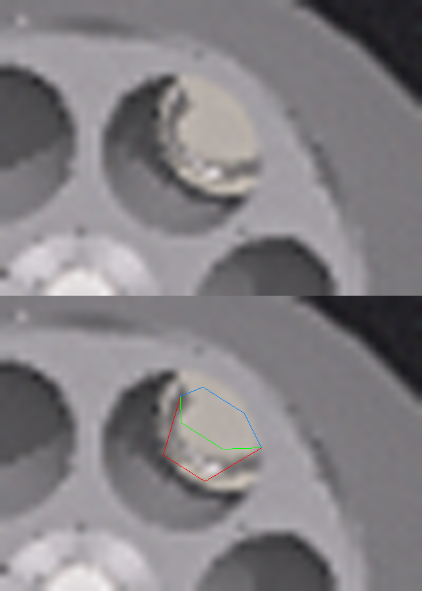

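The bail lies between the green line (0°) and the red line (-26°), so it probably leans towards the hub. I'll confirm that by feel. Rotor centre is (0.580,0.046) with yaw -32.1°. The tray measures 200x150 as described. The first move goes above the hook.

Emit:
arm_command --rows "3.6 -1.5 -0.4 0;3.6 -1.5 -0.4 0;3.6 -1.5 -0.4 0;3.6 -1.5 -0.4 0;3.6 -1.5 -0.4 0;3.6 -1.5 -0.4 0;3.6 -1.5 -0.4 0;3.6 -1.5 -0.4 0" --grip 8.5

```text
clock: 0.77
tcp_pos: [0.3989, -0.3293, 0.2631]
tcp_rot: [0.99, 0.143, -0.0, -0.0]
force: [0.8, -0.2, 0.3]
width: 0.0851
```

Emit:
arm_command --rows "3.6 -1.6 0 0;3.6 -1.6 0 0;0 0 0 0.12;0 0 0 0.12;0 0 0 0.12;0 0 0 0.12;0 0 0 0.037;0 0 0 0"

```text
clock: 1.43
tcp_pos: [0.4578, -0.2797, 0.2626]
tcp_rot: [0.993, -0.115, -0.001, -0.0]
force: [0.7, -0.0, -0.1]
width: 0.085
```

```bash
cat >> h.py <<'E'
RC=np.array([.5803,.046]);RY=np.radians(-32.1)
def state():
    s=bot.observe(); X=R.from_quat(s["tcp_rot"]).as_matrix(); return s,s["tcp_pos"],X
def to(t,yaw=None):
    """shift in tool axes (cm) to world target, turn after"""
    s,p,X=state(); e=X.T@(np.array(t)-p)*100; y=np.arctan2(X[1,0],X[0,0])
    print("pos",p.round(4),"yaw",y.round(4),"tilt",np.degrees(np.arccos(-X[2,2])).round(2),"F",s["force"].round(1),"w",s["width"].round(4),"t",round(s["clock"],1),"j",s["joint_pos"].round(2))
    print("shift cm",e.round(2),"turn",None if yaw is None else round(float((y-yaw+np.pi)%(2*np.pi)-np.pi),3))
def rot(x,y,z): # rotor frame mm -> world
    c,s_=np.cos(RY),np.sin(RY); return np.r_[RC+np.array([c*x-s_*y,s_*x+c*y])*1e-3,z*1e-3]
E
python3 -c "
from h import *
to([.459,-.2794,.138],-.23)"
```

```text
Traceback (most recent call last):
  File "h.py", line 24, in to
    print("pos",p.round(4),"yaw",y.round(4),"tilt",np.degrees(np.arccos(-X[2,2])).round(2),"F",s["force"].round(1),"w",s["width"].round(4),"t",round(s["clock"],1),"j",s["joint_pos"].round(2))
                                                                                                                       ^^^^^^^^^^^^^^^^
AttributeError: 'float' object has no attribute 'round'
```

Emit:
arm_command --rows "0.1 0 3 0;0 0 3 0;0 0 2 0;0 0 2 0;0 0 1.5 0;0 0 1 0;0 0 0 0;0 0 0 0"

```text
clock: 2.1
tcp_pos: [0.4587, -0.2801, 0.1381]
tcp_rot: [0.993, -0.115, -0.0, -0.0]
force: [0.3, 0.4, -0.1]
width: 0.0852
```

```bash
sed -i 's/s\["width"\].round(4)/round(s["width"],4)/' h.py; python3 -c "
from h import *
to([.459,-.2794,.138],-.23)
p,d=bot.capture('side');C=cloud('side',d)
u,v=pix('side',[.459,-.279,.15]).astype(int)
cv2.imwrite('pics/grasp.png',cv2.resize(p[v-60:v+60,u-75:u+75],None,fx=4,fy=4)[...,::-1])"
```

```text
pos [ 0.4587 -0.2801  0.1381] yaw -0.2298 tilt 0.05 F [ 0.3  0.4 -0.1] w 0.0852 t 2.1 j [-0.65  0.1   1.55 -0.    1.5   1.15]
shift cm [ 0.02 -0.07  0.01] turn 0.0
```

View pics/grasp.png

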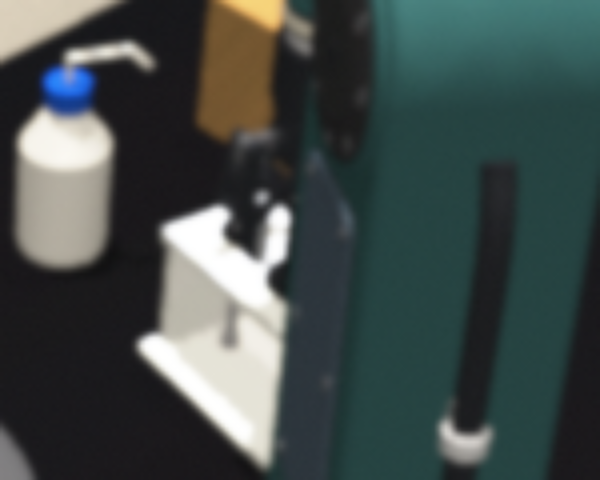

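The arm hides the grasp from the side view: stand at about (220,300), bottle at (65,180). I'll close and check the grip by finger width and load.

Emit:
arm_command --rows "0 -0.07 0 0;0 0 0 0;0 0 0 0;0 0 0 0;0 0 0 0;0 0 0 0;0 0 0 0;0 0 0 0" --grip 0.5 --force 100

```text
clock: 2.82
tcp_pos: [0.4592, -0.2797, 0.1388]
tcp_rot: [0.993, -0.115, 0.0, 0.0]
force: [0.3, -0.7, 1.8]
width: 0.0167
```

Emit:
arm_command --rows "0 0 0 0;0 0 0 0;0 0 -0.5 0;0 0 -1 0;0 0 -2 0;0 0 -2 0;0 0 -2 0;0 0 -2 0"

```text
clock: 3.48
tcp_pos: [0.4588, -0.2792, 0.2345]
tcp_rot: [0.993, -0.115, -0.0, -0.0]
force: [0.0, 0.0, -1.0]
width: 0.0169
```

Emit:
arm_command --rows "0 0 -2 0;0 0 -2 0;0 0 -1 0;0 0 0 0;0 0 0 0;0 0 0 0;0 0 0 0;0 0 0 0"

```text
clock: 4.15
tcp_pos: [0.4586, -0.2791, 0.2816]
tcp_rot: [0.993, -0.115, -0.001, -0.001]
force: [-0.5, 0.3, -1.2]
width: 0.0169
```

```bash
python3 -c "
from h import *
# J pointing rotor -y: hook x yaw = RY+90deg ; above bore, shank (45,6), origin z 150 
to(rot(45,6,150+126),RY+np.pi/2)"
```

```text
pos [ 0.4586 -0.2791  0.2816] yaw -0.2302 tilt 0.18 F [-0.5  0.3 -1.2] w 0.0169 t 4.2 j [-0.65  0.06  1.31 -0.    1.78  1.15]
shift cm [  8.89 -33.54   0.57] turn -1.241
```

Emit:
arm_command --rows "1.1 -3.9 0 0;1.1 -4.0 0 0;1.1 -4.0 0 0;1.1 -4.0 0 0;1.1 -4.0 0 0;1.1 -4.0 0 0;1.1 -4.0 0 0;1.1 -4.0 0 0"

```text
clock: 4.82
tcp_pos: [0.6178, 0.013, 0.2823]
tcp_rot: [0.993, -0.115, -0.001, 0.0]
force: [1.2, -0.3, -1.5]
width: 0.0169
```

Emit:
arm_command --rows "0.1 -1.6 0 0;0 0 0 -0.12;0 0 0 -0.12;0 0 0 -0.12;0 0 0 -0.12;0 0 0 -0.12;0 0 0 -0.12;0 0 0 -0.12"

```text
clock: 5.48
tcp_pos: [0.6219, 0.0265, 0.2821]
tcp_rot: [0.953, 0.303, -0.001, -0.0]
force: [-0.3, -0.1, -0.9]
width: 0.0169
```

Emit:
arm_command --rows "0 0 0 -0.12;0 0 0 -0.12;0 0 0 -0.12;0 0 0 -0.041;0 0 0 0;0 0 0 0;0 0 0 0;0 0 0 0"

```text
clock: 6.15
tcp_pos: [0.622, 0.0264, 0.283]
tcp_rot: [0.875, 0.484, -0.0, -0.0]
force: [0.6, -0.6, -0.9]
width: 0.0169
```

```bash
python3 -c "
from h import *
to(rot(45,6,150+126),RY+np.pi/2)
im=[]
for n in('side','top'):
    p,d=bot.capture(n); np.savez(n+'1',p=p,d=d)
    o=rot(45,6,156); u,v=pix(n,o).astype(int); q=p[v-50:v+50,u-65:u+65]; print(n,u-65,v-50); im.append(cv2.resize(q,None,fx=4,fy=4)[...,::-1])
    s,P,X=state(); 
    for k in(0,4,100,106): print(k,pix(n,P-[0,0,.126-k*1e-3]).round(1))
cv2.imwrite('pics/hov.png',cv2.resize(np.vstack(im),None,fx=.75,fy=.75))"
```

```text
pos [0.622  0.0264 0.283 ] yaw 1.0101 tilt 0.03 F [ 0.6 -0.6 -0.9] w 0.0169 t 6.2 j [-0.05  0.25  1.08 -0.    1.81  0.51]
shift cm [ 0.04 -0.08  0.7 ] turn -0.0
side 215 148
0 [280.5 197.5]
4 [280.5 196.3]
100 [279.2 165.8]
106 [279.1 163.8]
top 263 117
0 [328.9 167.4]
4 [329.  166.9]
100 [331.5 152.5]
106 [331.7 151.5]
```

View pics/hov.png

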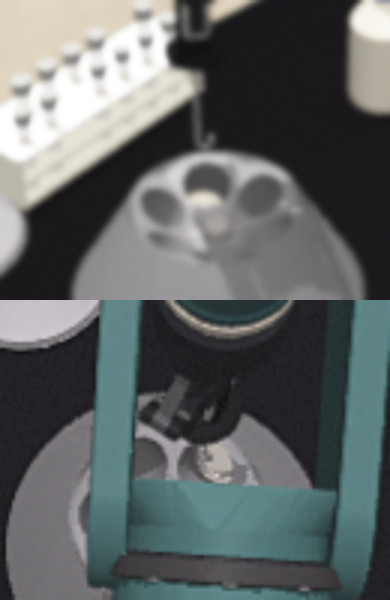

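The hook hangs straight, foot at about (281,197) in the side image, which matches the predicted (280.5,197.5). The mouth with the white lid is below it. I'll cross-check the rotor pose from the side view before going in.

Run:
```python
from h import *
for f in("side","side1"):
    z=np.load(f+".npz");p,d=z["p"],z["d"];C=cloud("side",d)
    r=np.hypot(C[...,0]-RC[0],C[...,1]-RC[1])
    Q=C[(abs(C[...,2]-.127)<.0025)&(r<.09)&(d>0)&(r>.06)]
    A=np.c_[2*Q[:,:2],np.ones(len(Q))];s=np.linalg.lstsq(A,(Q[:,:2]**2).sum(1),rcond=None)[0];print("rim",len(Q),s[:2].round(4),np.sqrt(s[2]+s[0]**2+s[1]**2).round(4))
    Q=C[(r<.013)&(abs(C[...,2]-.109)<.006)];print("bolt",len(Q),np.median(Q,0).round(4),Q.mean(0).round(4))
print(pix("side",rot(0,0,109)))
z=np.load("top.npz");C=cloud("top",z["d"]);r=np.hypot(C[...,0]-RC[0],C[...,1]-RC[1]);Q=C[(r<.013)&(abs(C[...,2]-.109)<.006)];print("bolt top",len(Q),Q.mean(0).round(4))
z=np.load("side1.npz");C=cloud("side",z["d"]);g=z["p"].astype(int)
s,P,X=state()
m=(np.hypot(C[...,0]-P[0],C[...,1]-P[1])<.03)&(C[...,2]>.165)&(C[...,2]<.25);print("shank pts",m.sum(),np.median(C[m],0).round(4),P)
```

```text
rim 312 [0.5781 0.0442] 0.0745
bolt 49 [0.5778 0.0467 0.1107] [0.5775 0.0466 0.1099]
rim 321 [0.5782 0.0441] 0.0745
bolt 56 [0.5772 0.0464 0.1094] [0.5776 0.0465 0.1092]
[286.07905285 222.22752734]
bolt top 92 [0.5795 0.046  0.1078]
shank pts 41 [0.6202 0.0257 0.1956] [0.6221005  0.02636019 0.2831684 ]
```

```bash
sed -i 's/RC=np.array(\[.5803,.046\])/RC=np.array([.579,.046]);HZ=126.6/' h.py
cat >> h.py <<'E'
def hook(x,y,z,jdeg):
    """hook origin target in rotor mm; jdeg = J direction in the rotor frame"""
    s,p,X=state(); c,s_=np.cos(RY),np.sin(RY); e=(p[:2]-RC)*1e3
    print("hook now",(c*e[0]+s_*e[1]).round(2),(-s_*e[0]+c*e[1]).round(2),(p[2]*1e3-HZ).round(2))
    to(rot(x,y,z+HZ),RY+np.radians(jdeg)+np.pi)
E
python3 -c "
from h import *
hook(45,6,90,-90);hook(51.7,6,74,-90)"
```

```text
hook now 46.95 6.27 156.57
pos [0.6221 0.0264 0.2832] yaw 1.0103 tilt 0.01 F [ 0.4 -0.3 -2.1] w 0.0172 t 6.2 j [-0.05  0.25  1.08 -0.    1.81  0.51]
shift cm [-0.03 -0.19  6.66] turn -0.0
hook now 46.95 6.27 156.57
pos [0.6221 0.0264 0.2832] yaw 1.0103 tilt 0.01 F [ 0.4 -0.3 -2.1] w 0.0172 t 6.2 j [-0.05  0.25  1.08 -0.    1.81  0.51]
shift cm [-0.03  0.48  8.26] turn -0.0
```

Emit:
arm_command --rows "0 -0.2 1 0;0 0 1.5 0;0 0 1.5 0;0 0 1.5 0;0 0 0.6 0;0 0 0.5 0;0 0 0 0;0 0 0 0"

```text
clock: 6.92
tcp_pos: [0.6207, 0.0275, 0.218]
tcp_rot: [0.875, 0.484, 0.0, 0.0]
force: [0.0, 0.0, -1.0]
width: 0.0167
```

Emit:
arm_command --rows "0 0.17 0.4 0;0 0.17 0.4 0;0 0.17 0.4 0;0 0.16 0.4 0;0 0 0 0;0 0 0 0;0 0 0 0;0 0 0 0"

```text
clock: 7.58
tcp_pos: [0.6262, 0.0239, 0.2016]
tcp_rot: [0.875, 0.484, 0.0, 0.0]
force: [0.1, 0.7, -1.3]
width: 0.0171
```

```bash
python3 -c "
from h import *
hook(51.7,6,74,-90);print(state()[0]['wrist_torque'])"
```

```text
hook now 51.74 6.35 74.98
pos [0.6262 0.0239 0.2016] yaw 1.0108 tilt 0.03 F [ 0.1  0.7 -1.3] w 0.0171 t 7.6 j [-0.05  0.26  1.22 -0.    1.65  0.51]
shift cm [-0.03 -0.    0.1 ] turn 0.0
[-0.01539695  0.02184785 -0.05088989]
```

Emit:
arm_command --rows "-0.03 0 0.1 0;0 0.2 0 0;0 0.2 0 0;0 0.2 0 0;0 0.2 0 0;0 0.2 0 0;0 0.2 0 0;0 0.1 0 0"

```text
clock: 8.25
tcp_pos: [0.6372, 0.0165, 0.2002]
tcp_rot: [0.875, 0.484, -0.0, 0.0]
force: [-0.2, 0.5, -1.0]
width: 0.0171
```

Emit:
arm_command --rows "0 0 0 0;0 0 0 0;0 0 0 0;0 0 0 0;0 -0.3 0 0;0 -0.3 -0.1 0;0 -0.3 -0.2 0;0 -0.3 -0.2 0"

```text
clock: 8.92
tcp_pos: [0.6264, 0.0234, 0.2055]
tcp_rot: [0.875, 0.484, -0.0, 0.0]
force: [-0.2, 0.5, -0.7]
width: 0.0171
```

```bash
python3 -c "
from h import *
hook(52,0,80,0)"
```

```text
hook now 52.16 6.02 78.92
pos [0.6264 0.0234 0.2055] yaw 1.0109 tilt 0.0 F [-0.2  0.5 -0.7] w 0.0171 t 8.9 j [-0.05  0.26  1.22 -0.    1.66  0.51]
shift cm [-0.6  -0.02 -0.11] turn -1.57
```

Emit:
arm_command --rows "-0.3 -0.05 -0.1 0;-0.3 -0.05 0 0;0 0 0 -0.12;0 0 0 -0.12;0 0 0 -0.12;0 0 0 -0.12;0 0 0 -0.12;0 0 0 -0.12"

```text
clock: 9.58
tcp_pos: [0.6226, 0.0182, 0.2063]
tcp_rot: [0.646, 0.763, -0.0, 0.0]
force: [-0.2, -0.0, -1.2]
width: 0.0175
```

Emit:
arm_command --rows "0 0 0 -0.12;0 0 0 -0.12;0 0 0 -0.12;0 0 0 -0.12;0 0 0 -0.12;0 0 0 -0.12;0 0 0 -0.12;0 0 0 -0.01"

```text
clock: 10.25
tcp_pos: [0.6226, 0.0182, 0.2063]
tcp_rot: [0.276, 0.961, -0.0, 0.0]
force: [-0.4, -0.1, -0.6]
width: 0.017
```

```bash
python3 -c "
from h import *
hook(52,0,71,0)
p,d=bot.capture('side');np.savez('side2',p=p,d=d)
u,v=pix('side',rot(60,0,90)).astype(int);q=p[v-25:v+20,u-30:u+30]
cv2.imwrite('pics/in.png',cv2.resize(q,None,fx=12,fy=12,interpolation=cv2.INTER_CUBIC)[...,::-1])"
```

```text
hook now 51.72 -0.38 79.72
pos [0.6226 0.0182 0.2063] yaw 2.5828 tilt 0.02 F [-0.4 -0.1 -0.6] w 0.017 t 10.2 j [-0.06  0.26  1.23 -0.    1.66 -1.07]
shift cm [-0.03  0.04  0.87] turn 0.001
```

View pics/in.png

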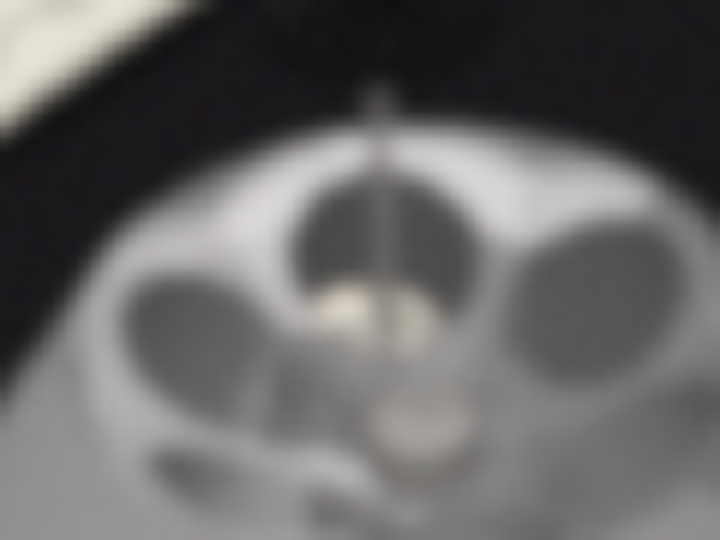

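The shank is centred in the mouth (about 385,250 in the crop) and the lid shows behind it. Next: lower, push the bail out with the tip, back off, go under the crown, then move out.

Emit:
arm_command --rows "0 0.04 0.2 0;0 0 0.3 0;0 0 0.4 0;-0.15 0 0 0;-0.15 0 0 0;-0.15 0 0 0;0 0 0 0;0 0 0 0"

```text
clock: 10.97
tcp_pos: [0.627, 0.0164, 0.1974]
tcp_rot: [0.277, 0.961, -0.0, 0.0]
force: [0.1, 0.6, -0.5]
width: 0.017
```

```bash
python3 -c "
from h import *
hook(54.7,0,61.5,0)"
```

```text
hook now 56.38 0.41 70.82
pos [0.627  0.0164 0.1974] yaw 2.5805 tilt 0.02 F [ 0.1  0.6 -0.5] w 0.017 t 11.0 j [-0.06  0.27  1.23 -0.    1.64 -1.07]
shift cm [ 0.17 -0.04  0.93] turn -0.001
```

Emit:
arm_command --rows "0.17 -0.04 0 0;0 0 0.3 0;0 0 0.3 0;0 0 0.3 0;0 0 0 0;-0.2 0 0 0;-0.2 0 0 0;-0.2 0 0 0"

```text
clock: 11.63
tcp_pos: [0.6301, 0.0139, 0.1881]
tcp_rot: [0.277, 0.961, -0.0, -0.001]
force: [-0.3, -0.6, -0.3]
width: 0.017
```

Emit:
arm_command --rows "-0.2 0 0 0;-0.15 0 0 0;0 0 0 0;0 0 0 0;0 0 0 0;0 0 0 0;0 0 0 0;0 0 0 0"

```text
clock: 12.3
tcp_pos: [0.6331, 0.0121, 0.1884]
tcp_rot: [0.277, 0.961, -0.0, 0.0]
force: [1.0, -0.1, -0.2]
width: 0.017
```

```bash
python3 -c "
from h import *
hook(64.5,0,61.5,0);print(state()[0]['wrist_torque'])"
```

```text
hook now 63.88 -0.0 61.75
pos [0.6331 0.0121 0.1884] yaw 2.5809 tilt 0.01 F [ 1.  -0.1 -0.2] w 0.017 t 12.3 j [-0.07  0.28  1.23 -0.    1.63 -1.08]
shift cm [-0.06  0.    0.03] turn -0.0
[-0.01403865 -0.01380796  0.04194552]
```

Emit:
arm_command --rows "0 0 -0.3 0;0 0 -0.3 0;0 0 -0.3 0;0 0 -0.3 0;0.1 0 -0.2 0;0.15 0 -0.26 0;0.15 0 -0.26 0;0.15 0 -0.26 0"

```text
clock: 12.97
tcp_pos: [0.6284, 0.0149, 0.2101]
tcp_rot: [0.277, 0.961, -0.0, -0.0]
force: [0.8, -0.2, -2.7]
width: 0.017
```

Emit:
arm_command --rows "0.15 0 -0.26 0;0.15 0 -0.26 0;0.15 0 -0.26 0;0.15 0 -0.26 0;0 0 0 0;0 0 0 0;0 0 0 0;0 0 0 0"

```text
clock: 13.63
tcp_pos: [0.6234, 0.0181, 0.2204]
tcp_rot: [0.277, 0.961, -0.0, -0.0]
force: [-0.5, 0.1, -0.4]
width: 0.0168
```

```bash
python3 -c "
from h import *
hook(64.5,0,61.5,0)
F=[]
p,d=bot.capture('side');np.savez('side3',p=p,d=d)
print(state()[0]['force'])
u,v=pix('side',rot(55,0,100)).astype(int);q=p[v-25:v+20,u-30:u+30]
cv2.imwrite('pics/in2.png',cv2.resize(q,None,fx=12,fy=12,interpolation=cv2.INTER_CUBIC)[...,::-1])"
```

```text
hook now 52.42 -0.03 93.76
pos [0.6234 0.0181 0.2204] yaw 2.5808 tilt 0.01 F [-0.5  0.1 -0.4] w 0.0168 t 13.6 j [-0.06  0.25  1.2  -0.    1.69 -1.07]
shift cm [-1.21  0.    3.23] turn -0.001
[ 0.70712499 -0.52206972 -1.0481168 ]
```

View pics/in2.png

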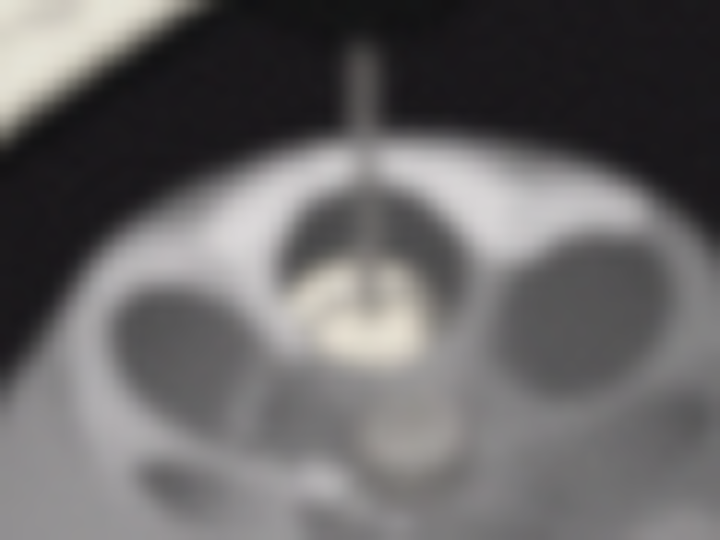

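The lid looks larger and higher in the mouth (about 365,310), with the hook over it. The load reading is noisy, so I'll measure the lid by depth.

Run:
```python
from h import *
c,s_=np.cos(RY),np.sin(RY)
for f in("side","side2","side3"):
    z=np.load(f+".npz");p,d=z["p"].astype(int),z["d"];C=cloud("side",d)
    e=(C[...,:2]-RC)*1e3; x=c*e[...,0]+s_*e[...,1];y=-s_*e[...,0]+c*e[...,1];zz=C[...,2]*1e3
    S=(x-50)*.5-(zz-112)*.866; xp=(x-50)*.866+(zz-112)*.5  # depth along axis, perp
    m=(np.hypot(xp,y)<21)&(S>5)&(p.min(2)>130)
    print(f,m.sum(),"depth",np.percentile(S[m],[5,25,50,75,95]).round(1))
F=[]
import time
for i in range(4): bot.capture("top"); F.append(state()[0]["force"])
print(np.array(F).round(2))
```

```text
side 37 depth [30.  62.3 64.5 66.7 68.5]
side2 35 depth [11.7 29.1 62.3 65.9 67.2]
side3 69 depth [ 8.2 22.9 39.4 42.6 46. ]
[[ 0.46 -0.26 -1.4 ]
 [-0.78 -0.21 -2.47]
 [ 0.12 -1.27 -0.87]
 [ 1.17 -0.96 -2.22]]
```

It is hooked: the lid has risen from 65 to about 41 mm below the mouth. I'll carry on along the bore axis.

Emit:
arm_command --rows "0.15 0 -0.26 0;0.15 0 -0.26 0;0.15 0 -0.26 0;0.15 0 -0.26 0;0.15 0 -0.26 0;0.15 0 -0.26 0;0.15 0 -0.26 0;0.15 0 -0.26 0"

```text
clock: 14.55
tcp_pos: [0.6131, 0.0246, 0.2416]
tcp_rot: [0.277, 0.961, -0.0, 0.0]
force: [-0.0, -0.4, -2.4]
width: 0.0168
```

Emit:
arm_command --rows "0.15 0 -0.26 0;0.15 0 -0.26 0;0.15 0 -0.26 0;0.15 0 -0.26 0;0.15 0 -0.26 0;0.15 0 -0.26 0;0.15 0 -0.26 0;0.15 0 -0.26 0"

```text
clock: 15.22
tcp_pos: [0.603, 0.031, 0.2624]
tcp_rot: [0.277, 0.961, -0.0, 0.0]
force: [0.7, -0.1, -3.4]
width: 0.0166
```

Emit:
arm_command --rows "0.1 0 -0.18 0;0.1 0 -0.18 0;0.1 0 -0.18 0;0.1 0 -0.18 0;0.1 0 -0.18 0;0.1 0 -0.18 0;0.1 0 -0.18 0;0.1 0 -0.18 0"

```text
clock: 15.88
tcp_pos: [0.5962, 0.0352, 0.2767]
tcp_rot: [0.277, 0.961, -0.0, -0.0]
force: [0.9, -0.5, -2.4]
width: 0.017
```

```bash
python3 -c "
from h import *
hook(64.5,0,61.5,0)
F=[]
p,d=bot.capture('side');np.savez('side4',p=p,d=d)
u,v=pix('side',rot(25,0,150)).astype(int);q=p[v-50:v+50,u-65:u+65]
cv2.imwrite('pics/out1.png',cv2.resize(q,None,fx=5,fy=5,interpolation=cv2.INTER_CUBIC)[...,::-1])"
```

```text
hook now 20.34 -0.01 150.05
pos [0.5962 0.0352 0.2767] yaw 2.5808 tilt 0.01 F [ 0.9 -0.5 -2.4] w 0.017 t 15.9 j [-0.04  0.19  1.17 -0.    1.79 -1.05]
shift cm [-4.42  0.    8.86] turn -0.001
```

View pics/out1.png

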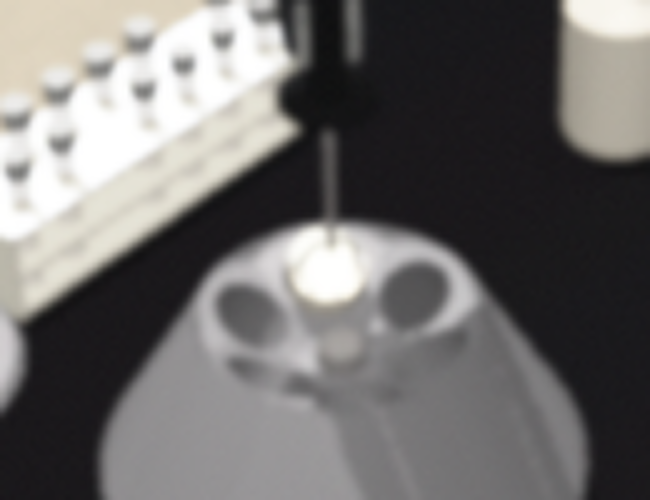

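The pot is coming out on the hook: lid at the mouth (325,270 in the crop), its last 16 mm or so still in the bore. I continue slowly, then straight up.

Emit:
arm_command --rows "0.1 0 -0.18 0;0.1 0 -0.18 0;0.1 0 -0.18 0;0.1 0 -0.18 0;0.1 0 -0.18 0;0.1 0 -0.18 0;0.1 0 -0.18 0;0.1 0 -0.18 0"

```text
clock: 16.6
tcp_pos: [0.5895, 0.0395, 0.2911]
tcp_rot: [0.277, 0.961, -0.0, 0.0]
force: [-0.5, 0.3, -2.3]
width: 0.017
```

Emit:
arm_command --rows "0.05 0 -0.2 0;0.05 0 -0.2 0;0 0 -0.2 0;0 0 -0.25 0;0 0 -0.3 0;0 0 -0.3 0;0 0 -0.3 0;0 0 -0.3 0"

```text
clock: 17.27
tcp_pos: [0.5886, 0.04, 0.3117]
tcp_rot: [0.277, 0.961, 0.0, -0.0]
force: [-0.2, -0.0, -2.5]
width: 0.0167
```

Emit:
arm_command --rows "0 0 -0.4 0;0 0 -0.4 0;0 0 -0.4 0;0 0 -0.4 0;0 0 -0.3 0;0 0 -0.2 0;0 0 0 0;0 0 0 0"

```text
clock: 17.93
tcp_pos: [0.5888, 0.0399, 0.3325]
tcp_rot: [0.277, 0.961, -0.0, 0.0]
force: [0.2, -0.5, -1.6]
width: 0.0168
```

```bash
python3 -c "
from h import *
hook(64.5,0,61.5,0)
p,d=bot.capture('side');np.savez('side5',p=p,d=d)
s,P,X=state()
u,v=pix('side',P-[0,0,.15]).astype(int);q=p[v-50:v+50,u-65:u+65]
cv2.imwrite('pics/out2.png',cv2.resize(q,None,fx=5,fy=5,interpolation=cv2.INTER_CUBIC)[...,::-1])
C=cloud('side',d);m=(np.hypot(C[...,0]-P[0],C[...,1]-P[1])<.05)&(p.min(2)>120)&(C[...,2]>.1)&(C[...,2]<P[2]-.1266);Q=C[m];print(len(Q),Q.min(0),Q.max(0),Q.mean(0))"
```

```text
hook now 11.54 0.01 205.88
pos [0.5888 0.0399 0.3325] yaw 2.5807 tilt 0.02 F [ 0.2 -0.5 -1.6] w 0.0168 t 17.9 j [-0.03  0.18  1.07 -0.    1.89 -1.04]
shift cm [-5.29  0.   14.44] turn -0.001
606 [ 0.55010274 -0.00885866  0.10001365] [0.63758922 0.08674989 0.20415481] [0.5901606  0.03945492 0.13731596]
```

View pics/out2.png

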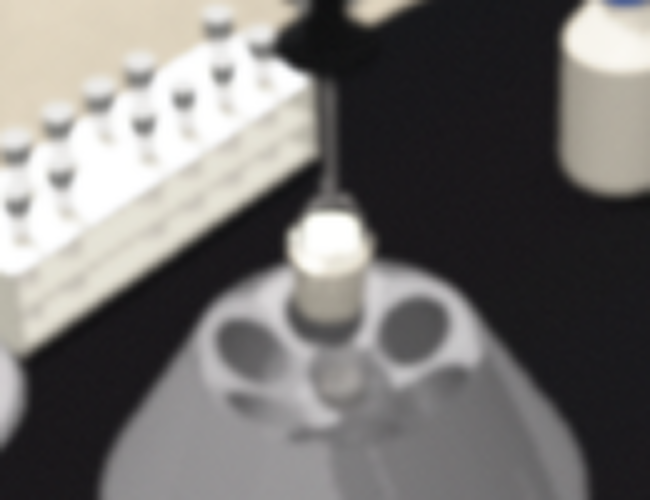

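The pot hangs upright on the hook, clear of the rotor (pot at about 330,265, underside near z=0.143). Next I carry it, with gentle ramps, to the free -x half of the tray.

Emit:
arm_command --rows "0.2 0.1 0 0;0.4 0.21 0 0;0.6 0.31 0 0;0.8 0.42 0 0;1.0 0.52 0 0;1.2 0.62 0 0;1.4 0.73 0 0;1.5 0.78 0 0"

```text
clock: 18.65
tcp_pos: [0.5471, 0.1105, 0.3325]
tcp_rot: [0.277, 0.961, 0.0, 0.0]
force: [-0.5, -0.4, -1.8]
width: 0.0172
```

Emit:
arm_command --rows "1.5 0.78 0 0;1.5 0.78 0 0;1.5 0.78 0 0;1.5 0.78 0 0;1.5 0.78 0 0;1.5 0.78 0 0;1.4 0.73 0 0;1.4 0.73 0 0"

```text
clock: 19.32
tcp_pos: [0.4793, 0.2255, 0.3327]
tcp_rot: [0.276, 0.961, 0.0, 0.0]
force: [-0.8, -0.0, -2.0]
width: 0.0168
```

Emit:
arm_command --rows "1.3 0.68 0 0;1.2 0.62 0 0;1.1 0.57 0 0;0.9 0.47 0 0;0.7 0.36 0 0;0.5 0.26 0 0;0.3 0.16 0 0;0.1 0.05 0 0"

```text
clock: 19.98
tcp_pos: [0.4459, 0.2833, 0.3323]
tcp_rot: [0.277, 0.961, -0.0, 0.0]
force: [-0.4, 0.2, -2.0]
width: 0.0169
```

```bash
python3 -c "
from h import *
to([.442,.29,.0706+.1266])
p,d=bot.capture('side');np.savez('side6',p=p,d=d)
s,P,X=state()
C=cloud('side',d);m=(np.hypot(C[...,0]-P[0],C[...,1]-P[1])<.05)&(p.min(2)>100)&(C[...,2]>.1)&(C[...,2]<P[2]-.14);Q=C[m];print(len(Q),Q.min(0),Q.max(0),Q.mean(0))"
```

```text
pos [0.4459 0.2833 0.3323] yaw 2.5811 tilt 0.01 F [-0.4  0.2 -2. ] w 0.0169 t 20.0 j [ 0.46  0.04  1.22 -0.    1.88 -0.55]
shift cm [ 0.69  0.36 13.51] turn None
375 [0.42487011 0.26072198 0.14199533] [0.46629834 0.30088763 0.19198622] [0.44145113 0.28569333 0.1740673 ]
```

Emit:
arm_command --rows "0 0 0.4 0;0 0 0.8 0;0 0 1.2 0;0 0 1.6 0;0 0 1.8 0;0 0 1.8 0;0 0 1.6 0;0 0 1.2 0"

```text
clock: 20.7
tcp_pos: [0.4456, 0.2821, 0.2255]
tcp_rot: [0.277, 0.961, -0.001, -0.001]
force: [0.5, 0.2, -2.3]
width: 0.017
```

Emit:
arm_command --rows "0 0 0.8 0;0 0 0.6 0;0 0 0.4 0;0 0 0.3 0;0 0 0.2 0;0 0 0.2 0;0 0 0.15 0;0 0 0 0"

```text
clock: 21.37
tcp_pos: [0.4462, 0.283, 0.2019]
tcp_rot: [0.277, 0.961, 0.0, 0.0]
force: [-0.3, -0.1, -3.0]
width: 0.0173
```

Emit:
arm_command --rows "0 0 0.15 0;0 0 0.15 0;0 0 0.15 0;0 0 0.15 0;0 0 0.15 0;0 0 0.15 0;0 0 0 0;0 0 0 0"

```text
clock: 22.03
tcp_pos: [0.4462, 0.283, 0.1931]
tcp_rot: [0.277, 0.961, 0.0, 0.0]
force: [0.9, -0.8, -0.7]
width: 0.0166
```

```bash
python3 -c "
from h import *
s,P,X=state();to(P); print('hook z',P[2]-.1266)
p,d=bot.capture('side');np.savez('side7',p=p,d=d)
u,v=pix('side',P-[0,0,.13]).astype(int);q=p[v-50:v+50,u-65:u+65]
cv2.imwrite('pics/tray.png',cv2.resize(q,None,fx=5,fy=5,interpolation=cv2.INTER_CUBIC)[...,::-1])
C=cloud('side',d);m=(np.hypot(C[...,0]-P[0],C[...,1]-P[1])<.035)&(p.min(2)>100)&(C[...,2]>.03)&(C[...,2]<.06);Q=C[m];print(len(Q),Q.min(0),Q.max(0),Q.mean(0),np.percentile(Q[:,2],[50,75,90]))"
```

```text
pos [0.4462 0.283  0.1931] yaw 2.5808 tilt 0.02 F [ 0.9 -0.8 -0.7] w 0.0166 t 22.0 j [ 0.46  0.05  1.49 -0.    1.61 -0.55]
shift cm [0. 0. 0.] turn None
hook z 0.06645643345907318
235 [0.43013796 0.25865377 0.0300229 ] [0.47031911 0.29883089 0.058459  ] [0.44640019 0.28091472 0.04434169] [0.04505514 0.0473137  0.04893773]
```

View pics/tray.png

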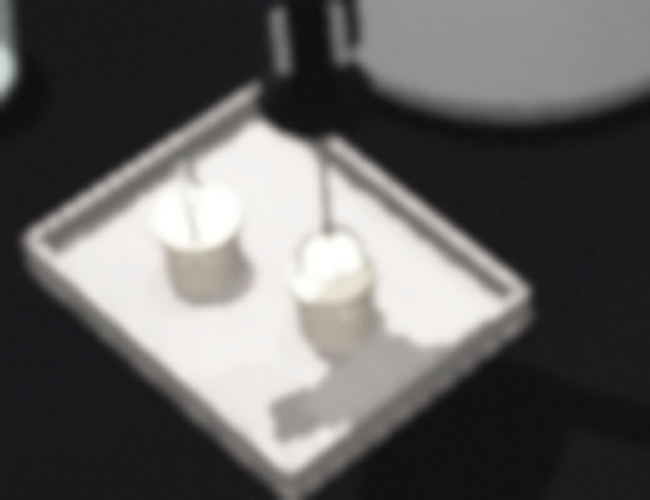

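The pot is in the tray (about 330,290), upright beside pot2 (200,240). It is at floor height and the load has dropped. I lower further so it stands, pause, drop the hook clear of the crown, slide out and go up.

Emit:
arm_command --rows "0 0 0.15 0;0 0 0.15 0;0 0 0.1 0;0 0 0 0;0 0 0 0;0 0 0 0;0 0 0 0;0 0 0 0"

```text
clock: 22.75
tcp_pos: [0.4462, 0.283, 0.189]
tcp_rot: [0.277, 0.961, 0.0, 0.0]
force: [-0.6, -0.4, -1.0]
width: 0.0172
```

Emit:
arm_command --rows "0 0 0.2 0;0 0 0.2 0;0 0 0.2 0;0 0 0.2 0;0 0 0.2 0;0 0 0.15 0;0 0 0 0;0 0 0 0"

```text
clock: 23.42
tcp_pos: [0.4461, 0.283, 0.1772]
tcp_rot: [0.277, 0.961, -0.0, -0.0]
force: [0.2, -1.4, -1.2]
width: 0.0171
```

```bash
python3 -c "
from h import *
s,P,X=state();to(P); print('hook z',P[2]-.1266)
for i in range(3): bot.capture('top'); print(state()[0]['force'].round(1))"
```

```text
pos [0.4461 0.283  0.1772] yaw 2.5808 tilt 0.02 F [ 0.2 -1.4 -1.2] w 0.0171 t 23.4 j [ 0.46  0.06  1.51 -0.    1.57 -0.55]
shift cm [0. 0. 0.] turn None
hook z 0.05058971290764433
[-0.7 -0.1 -1.3]
[-0.2  0.1 -1.8]
[-0.3 -0.7 -0.8]
```

Emit:
arm_command --rows "0.2 0 0 0;0.3 0 0 0;0.4 0 0 0;0.4 0 0 0;0.4 0 0 0;0.4 0 0 0;0.4 0 0 0;0.3 0 0 0"

```text
clock: 24.23
tcp_pos: [0.4219, 0.2982, 0.1774]
tcp_rot: [0.277, 0.961, 0.0, -0.0]
force: [0.1, -0.9, -0.9]
width: 0.0168
```

Emit:
arm_command --rows "0 0 0 0;0 0 -0.3 0;0 0 -0.6 0;0 0 -1 0;0 0 -1.5 0;0 0 -2 0;0 0 -2 0;0 0 -2 0"

```text
clock: 24.9
tcp_pos: [0.4227, 0.2978, 0.2735]
tcp_rot: [0.277, 0.961, 0.0, 0.001]
force: [-0.2, 0.0, -1.1]
width: 0.0169
```

```bash
python3 -c "
from h import *
p,d=bot.capture('side');np.savez('side8',p=p,d=d)
for c in ([.445,.281],[.5207,.3058]):
    C=cloud('side',d);m=(np.hypot(C[...,0]-c[0],C[...,1]-c[1])<.04)&(p.min(2)>100)&(C[...,2]>.03)&(C[...,2]<.06);Q=C[m];print(len(Q),Q.min(0),Q.max(0),Q.mean(0),np.percentile(Q[:,2],[50,75,90]))
# stand targets: high waypoint
s,P,X=state(); to([.459,-.2794,.28],-.23)"
```

```text
237 [0.42826565 0.25862013 0.03034378] [0.46999872 0.29843054 0.05964569] [0.44681438 0.28080839 0.04410578] [0.04502804 0.04675865 0.04831993]
224 [0.49995806 0.28361994 0.03059013] [0.54119987 0.3250219  0.05957108] [0.51752546 0.30583225 0.0442725 ] [0.04516021 0.04697532 0.04914108]
pos [0.4242 0.2986 0.2787] yaw 2.5804 tilt 0.59 F [1.2 0.8 2.5] w 0.0169 t 24.9 j [ 0.5   0.01  1.36 -0.    1.76 -0.51]
shift cm [-33.71 -47.08  -0.38] turn 2.81
```

Pot and pot2 both stand with their lids at 44 mm. Now the hook goes back to the stand: translate first, then turn.

Emit:
arm_command --rows "-1 -1.4 -0.5 0;-2.1 -2.94 -0.5 0;-2.2 -3.08 -0.4 0;-2.2 -3.08 0 0;-2.2 -3.08 0 0;-2.2 -3.08 0 0;-2.2 -3.08 0 0;-2.2 -3.08 0 0"

```text
clock: 25.62
tcp_pos: [0.4389, 0.0161, 0.286]
tcp_rot: [0.277, 0.961, 0.0, 0.001]
force: [1.0, 0.3, -1.3]
width: 0.017
```

Emit:
arm_command --rows "-2.2 -3.08 0 0;-2.2 -3.08 0 0;-2.2 -3.08 0 0;-2.2 -3.08 0 0;-2.2 -3.08 0 0;-2.2 -3.08 0 0;-2.2 -3.08 0 0;-2 -2.8 0 0"

```text
clock: 26.28
tcp_pos: [0.4565, -0.2835, 0.2857]
tcp_rot: [0.277, 0.961, -0.0, 0.0]
force: [0.1, -0.4, -1.6]
width: 0.017
```

Emit:
arm_command --rows "0 0 0 0.12;0 0 0 0.12;0 0 0 0.12;0 0 0 0.12;0 0 0 0.12;0 0 0 0.12;0 0 0 0.12;0 0 0 0.12"

```text
clock: 26.95
tcp_pos: [0.4569, -0.2812, 0.2857]
tcp_rot: [0.691, 0.722, -0.0, 0.0]
force: [0.2, 0.5, -1.4]
width: 0.017
```

Emit:
arm_command --rows "0 0 0 0.12;0 0 0 0.12;0 0 0 0.12;0 0 0 0.12;0 0 0 0.12;0 0 0 0.12;0 0 0 0.12;0 0 0 0.12"

```text
clock: 27.62
tcp_pos: [0.4569, -0.2811, 0.2857]
tcp_rot: [0.947, 0.321, 0.0, 0.0]
force: [0.5, 0.1, -0.8]
width: 0.0171
```

Emit:
arm_command --rows "0 0 0 0.12;0 0 0 0.12;0 0 0 0.12;0 0 0 0.12;0 0 0 0.12;0 0 0 0.12;0 0 0 0.12;0 0 0 0.05"

```text
clock: 28.28
tcp_pos: [0.4569, -0.2811, 0.2857]
tcp_rot: [0.993, -0.117, 0.0, 0.0]
force: [-0.3, -0.1, -1.7]
width: 0.0169
```

```bash
python3 -c "
from h import *
to([.4592,-.2795,.1388],-.23)"
```

```text
pos [ 0.4569 -0.2811  0.2857] yaw -0.2344 tilt 0.04 F [-0.3 -0.1 -1.7] w 0.0169 t 28.3 j [-0.66  0.05  1.3  -0.    1.79  1.15]
shift cm [ 0.18 -0.22 14.69] turn -0.004
```

Emit:
arm_command --rows "0.18 -0.22 0 0;0 0 1 0;0 0 1.5 0;0 0 2 0;0 0 2 0;0 0 2 0;0 0 1.5 0;0 0 1 0"

```text
clock: 28.95
tcp_pos: [0.4581, -0.2784, 0.1723]
tcp_rot: [0.994, -0.114, -0.002, -0.001]
force: [0.0, 1.1, -0.9]
width: 0.0168
```

Emit:
arm_command --rows "0 0 1 0;0 0 0.8 0;0 0 0.6 0;0 0 0.5 0;0 0 0.4 0;0 0 0.2 0;0 0 0 0;0 0 0 0"

```text
clock: 29.62
tcp_pos: [0.4593, -0.2793, 0.1408]
tcp_rot: [0.993, -0.114, 0.0, 0.0]
force: [0.4, -0.9, 0.3]
width: 0.017
```

```bash
python3 -c "
from h import *
to([.4592,-.2795,.1388],-.23)"
```

```text
pos [ 0.4593 -0.2793  0.1408] yaw -0.2291 tilt 0.05 F [ 0.4 -0.9  0.3] w 0.017 t 29.6 j [-0.65  0.09  1.54 -0.    1.5   1.15]
shift cm [-0.01  0.02  0.2 ] turn 0.001
```

Emit:
arm_command --rows "0 0 0.05 0;0 0 0.05 0;0 0 0.05 0;0 0 0.05 0;0 0 0 0;0 0 0 0;0 0 0 0;0 0 0 0"

```text
clock: 30.28
tcp_pos: [0.4593, -0.2793, 0.1388]
tcp_rot: [0.993, -0.114, 0.0, 0.0]
force: [-0.5, -0.1, 1.3]
width: 0.0169
```

Emit:
arm_command --rows "0 0 0 0;0 0 0 0;0 0 0 0;0 0 0 0;0 0 0 0;0 0 0 0;0 0 0 0;0 0 0 0" --grip 8.5

```text
clock: 30.95
tcp_pos: [0.4591, -0.2792, 0.1384]
tcp_rot: [0.993, -0.114, 0.0, 0.0]
force: [0.3, -0.1, 1.1]
width: 0.0851
```

Emit:
arm_command --rows "0 0 -0.5 0;0 0 -1 0;0 0 -2 0;0 0 -2 0;0 0 -3 0;0 0 -3 0;0 0 -2 0;0 0 0 0"

```text
clock: 31.62
tcp_pos: [0.4609, -0.2804, 0.2811]
tcp_rot: [0.993, -0.114, 0.005, 0.003]
force: [0.7, 0.5, 0.6]
width: 0.0851
```

Emit:
arm_command --rows "-4 0 0 0;-4 0 0 0;-4 0 0 0;-4 0 0 0;-3 0 0 0;0 0 0 0;0 0 0 0;0 0 0 0"

```text
clock: 32.28
tcp_pos: [0.2744, -0.2361, 0.2736]
tcp_rot: [0.993, -0.114, 0.001, 0.0]
force: [0.7, -0.2, 0.4]
width: 0.0851
```

```bash
python3 -c "
from h import *
p,d=bot.capture('top');C=cloud('top',d)
P=[.486,-.2857]
m=(np.hypot(C[...,0]-P[0],C[...,1]-P[1])<.08)&(abs(C[...,2]-.196)<.01);Q=C[m];r=cv2.minAreaRect(Q[:,:2].astype(np.float32));print('handle top',r,len(Q),np.median(Q[:,2]))
u,v=pix('top',[.46,-.28,.15]).astype(int);a=cv2.resize(p[v-40:v+40,u-45:u+45],None,fx=4.4,fy=4.4);b=cv2.resize(p[190:270,175:265],None,fx=4.4,fy=4.4)
cv2.imwrite('pics/end.png',np.hstack([a,b])[...,::-1]);print(u-45,v-40)
for c in ([.445,.281],[.5207,.3058]):
    m=(np.hypot(C[...,0]-c[0],C[...,1]-c[1])<.04)&(abs(C[...,2]-.044)<.005);print(m.sum(),C[m].mean(0).round(4))"
```

```text
handle top ((0.4596928358078003, -0.27628281712532043), (0.019277850165963173, 0.027893852442502975), 73.60802459716797) 127 0.19486076563003996
422 202
197 [0.4504 0.2813 0.0441]
188 [0.5211 0.3056 0.0437]
```

View pics/end.png

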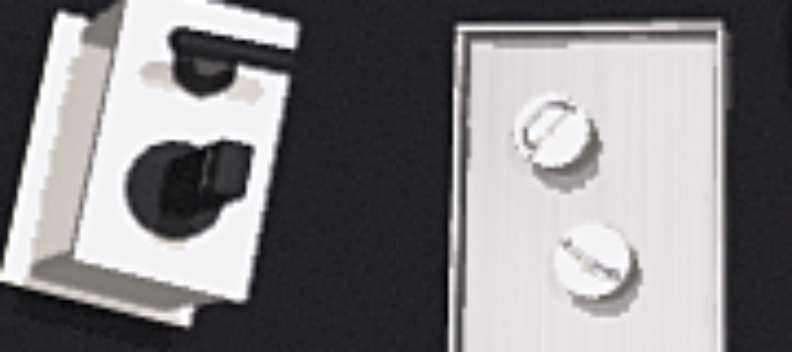

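The hook stands in its hole: handle top within 3 mm of where it started, at the same height (about 195 mm). Both pots stand in the tray at (595,262) and (553,133) in the picture, lids at 44 mm. I'll hand in.

```bash
python3 -c "
from h import *
print(bot.finish_job(), bot.observe()['clock'])"
```

```text
the job is handed in; nothing more can be done
the job is handed in; nothing more can be done
```

I drew the pot out of the rotor on the hook, stood it in the free half of the drip tray, and put the hook back in its stand. I handed the job in at about 32 s. No verdict is reported, so this rests on my own checks.

- **How it went:** With the J turned sideways I swept the bail outward, then turned the J outward, slid it under the crown and drew the pot up along the bore. Every force reading I took stayed within about 4 N. I didn't get a clear force signal of the hook touching the bail; I confirmed the catch by depth, with the lid rising from 65 to about 41 mm below the mouth.
- **Pots at the end:** The last top view shows the moved pot standing at about (0.450, 0.281) with its lid at 44 mm. The second pot is unmoved to within 1 mm.
- **Hook at the end:** Its handle top is at its starting height (195 mm), about 3 mm sideways from where it began, which is at most about a degree of lean. The gripper was open and clear.
- **Disagreements:** The two cameras put the rotor about 2 mm apart in x and the pot about 4 mm apart. I used a value between them for the rotor. The side view of the grasp was blocked by the arm, so I checked it by finger width and load instead.

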